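# Seat a rebated stone under the hold-down jaw

## Robot

A 7-joint arm with a two-finger parallel gripper is mounted at the origin on the work surface. World frame = base frame: x ahead of the robot, y to its left, z up, the work surface at z = 0. Lengths are in m, angles in rad, forces in N, time in s.
With the tool pointing down it reaches from about 0.4 to 0.85 m from the base axis. Payload 10.4 kg.
Tool frame: the origin (TCP) lies between the finger pads; the fingertips stand 17 mm ahead of it and the grasp point (between the pads) lies 2 mm behind it; x points along the fingers, y is the direction in which the jaws open and shut, and the axes are right-handed (so a half turn about x gives the same grasp; the last joint's range is limited). The gripper opens to 87 mm and grips with 3 to 60 N. Pads are 19 mm wide; open, the fingers measure 117 mm over their backs; the gripper's body (75 mm by 190 mm) begins 51 mm behind the grasp point.
Start: joints at [-1.134, 0.332, -0.065, 1.46, 0.022, 1.35, -0.088], TCP at [0.277, 0.56, 0.24] pointing down, gripper open.
Joint ranges: [-2.6, 2.6], [-0.5, 2.12], [-1.47, 1.34], [0.16, 2.42], [-1.27, 4.41], [0.06, 2.06], [-2.6, 2.6]. Speed limits (rad/s): [2.22, 2.22, 2.79, 2.79, 3.14, 3.14, 3.14].

## Interface

Orientations are given as a unit quaternion [x, y, z, w].
In Python, from bench import r, optics, close_job gives the robot as it stands.
- The arm moves only by the shell command python3 -m inch 'ROWS' [OPENING] [FORCE]. ROWS is JSON, a list of rows, each an object with "translation": the shift along the tool's x, y, z in cm, a list of three; "spin": the turn about the tool's x in degrees. In form: [{"translation": [tx, ty, tz], "spin": spin}, ...]. A call has 1 to 20 rows; each row shifts and turns the pose as measured when the row begins, along the tool's axes as they then stand; what a row does not reach is not made up. A row lasts 1/8 s, in which the tool goes at most 62.5 mm and 10.7 degrees, less where a joint would pass 70% of its speed; a pose out of reach is approached as far as the arm can. A call is refused whole if a number of a shift passes 6.25 or a number of a turn 10.7, either way. A call with a gripper value outside its range is refused whole. OPENING is the closure, from 0 (fully open) to 1 (shut), set as the call begins (- or left out, the last holds). The fingers move at their own pace and stop on an object; FORCE is the grip in N (left out, the last holds). Time passes only in rows, so rows that do not move let the fingers close. It gives the time, the measured TCP pose, the force and the opening at its end, in the units of the state.
- r.read_state(): the state, without advancing time (a new reading comes with each control period).
- optics.camera(name): name is "side" or "top" or "wrist"; returns the picture (420x560x3 uint8, red, green, blue); there is no depth.
- optics.camera_model(name): a dict with "camera_matrix" (3x3 intrinsics, pixels), "dist" ([k1, k2, p1, p2, k3] as OpenCV has them; the pictures are not rectified), "world_from_camera" (4x4, takes a point from camera to world coordinates); the wrist camera has in their place "tool_from_camera" (4x4, takes a point from camera to tool coordinates, whose origin is the TCP and whose axes are the tool frame's). Camera axes: x right, y down, z forward; pixel columns grow to the right and rows downward; lengths in m; the calibration is good to about 2 mm. A picture is of the moment at which its call begins: read the wrist's pose just before it. camera_model takes no time and is no camera call.
- close_job(): hands the job in, once; it reports no verdict.
The state is a dict: "time": time; "joint_positions": joint angles; "joint_vel": joint speeds; "joint_torque": joint torques, N m; "ee_pos": TCP position; "eef_rot": TCP orientation; "ft_force": force on the tool from outside, world axes, zero at the start; "torque": the same for the moment, N m; "width": finger opening in m.
Only numpy, scipy, OpenCV 4.12 (cv2) and the standard library are available. Lean on these libraries where they do the work, as an engineer would, in place of code of your own. Each camera call takes 0.05 s, during which the arm holds its last target.

## Task

Get the stone ready for carving: take the one with the thin, low toe, set it upright on the slate bed in front of the iron hold-down jaw, and slide it sideways so that its toe goes in under the jaw's lip, fully home against the stop at the back of the pocket. Let go of it there, and leave the other two stones where they are.

Things in the scene. Friction and masses are not known exactly. Their poses are not given: they have to be found in the camera images.
- stone_mid (a point): Granite stone to be seated, about 0.5 kg, loose on the bench. L-shaped: an upright part 45 long (x) x 50 wide (y) x 60 mm tall, with a toe at its foot jutting 40 mm in +x, 50 mm wide, only 20 mm thick. This point: centre of the upright part, 30 mm above the underside; toe tip 62.5 mm from it in +x. x level, out through the toe; z up. Grip it across the 50 mm (y).
- jaw_mouth (a point): Fixed jig: slate bed 130 mm wide, top 15 mm above the bench, dark iron jaw at one end. Pocket 70 wide, 32 high, 36 mm deep to a rigid stop, open in front; jaw top 49 mm above bed. Point: on the bed top, mid-mouth, under the lip's front edge. x level, into the pocket; z up. Bed free for 120 mm in -x. Seated, the stone's centre is 26.5 mm in front (-x) of this point, 4 mm clear of the lip.
- thick_mid (a point): A similar granite stone, a bystander: same upright part (45 x 50 x 60 mm), but its 40 mm toe is 44 mm thick, too thick for the pocket. The point is the centre of the upright part, 30 mm above its underside. Axes: x horizontal, from this centre out through the toe; z up.
- plain_mid (a point): A plain granite block without a toe, a bystander: 45 (x) x 50 (y) x 60 mm tall. The point is its centre, 30 mm above its underside. z up.
There are look-alikes about, which are no part of the job. Leave any orange or yellow look-alike of the part that bears stone_mid alone.

How it is judged:
At the end, for the whole second after the job is handed in: The thin-toed stone stands upright on the slate bed (within 6 mm in height and 7 degrees), its toe under the lip and pointing into the pocket (within 12 degrees), the tip within 12 mm of the back stop and the stone within 15 mm of the pocket's middle (x of stone_mid in the frame of jaw_mouth between -0.0385 and -0.02 m and y of stone_mid in the frame of jaw_mouth between -0.015 and 0.015 m and z of stone_mid in the frame of jaw_mouth between 0.024 and 0.036 m and angle between stone_mid's own z axis and vertical below 0.12 rad and angle between the x axis of stone_mid and the x axis of jaw_mouth, either way round below 0.21 rad and x of jaw_mouth in the frame of stone_mid above 0 m); the robot touches nothing.
It fails at once if one of the other two stones is moved more than 40 mm (distance of any of thick_mid, plain_mid from where it was at the start of the episode above 0.04 m).
It also fails if it takes over 40 s, if anything falls off the work surface, if the arm or the gripper's body presses on something with over 40 N, if the wrist force passes 120 N, or if a joint passes its speed limit or range.

## Working session

There is one attempt and no reset: what is moved stays moved. The work goes in short steps, Python scripts to look and compute and a shell command to move; the robot and the scene stay as the last step left them, time stands still between calls to the robot, and variables do not carry over. Pictures are saved under pics/ and viewed, and the job is handed in when it is done.

```bash
mkdir -p pics; ls; python3 - <<'E'
from bench import r, optics
import cv2,numpy as np
np.set_printoptions(precision=4,suppress=True)
for n in ["side","top","wrist"]:
    im=optics.camera(n); cv2.imwrite(f"pics/{n}0.png",im[:,:,::-1])
    m=optics.camera_model(n)
    for k,v in m.items(): print(n,k,np.array(v).tolist() if k=='dist' else np.array(v))
s=r.read_state(); print(s)
E
```

```text
pics
side camera_matrix [[402.3619   0.     278.1775]
 [  0.     402.3619 208.071 ]
 [  0.       0.       1.    ]]
side dist [0.028715363897975903, 0.0, 0.0, 0.0, 0.0]
side world_from_camera [[-0.9574 -0.1901  0.2171  0.3297]
 [-0.2885  0.655  -0.6984  0.5224]
 [-0.0094 -0.7313 -0.682   0.6073]
 [ 0.      0.      0.      1.    ]]
top camera_matrix [[546.3739   0.     282.9217]
 [  0.     546.3739 204.2159]
 [  0.       0.       1.    ]]
top dist [-0.0682673633502964, 0.0, 0.0, 0.0, 0.0]
top world_from_camera [[-0.0163 -0.9942  0.1062  0.3491]
 [-0.9999  0.0158 -0.0052 -0.0485]
 [ 0.0035 -0.1062 -0.9943  1.3522]
 [ 0.      0.      0.      1.    ]]
wrist camera_matrix [[374.0862   0.     284.905 ]
 [  0.     374.0862 206.9636]
 [  0.       0.       1.    ]]
wrist dist [-0.09114010794308956, 0.0, 0.0, 0.0, 0.0]
wrist tool_from_camera [[ 0.0006 -0.2449  0.9695 -0.1447]
 [ 1.      0.0007 -0.0005  0.    ]
 [-0.0005  0.9695  0.2449 -0.0673]
 [ 0.      0.      0.      1.    ]]
{'time': 0.15, 'joint_positions': array([-1.1336,  0.3327, -0.0647,  1.4607,  0.0216,  1.3499, -0.0885]), 'joint_vel': array([ 0.0005, -0.001 ,  0.0003, -0.0022,  0.0014, -0.0012, -0.0014]), 'joint_torque': array([  0.0002, -62.3624,   0.0243, -39.0144,  -0.0613,   0.0371,
         0.0001]), 'ee_pos': array([0.2772, 0.5599, 0.239 ]), 'eef_rot': array([ 0.1607,  0.6886, -0.1615,  0.6884]), 'ft_force': array([0.1123, 0.0421, 0.0724]), 'torque': array([-0.0333, -0.0137,  0.0407]), 'width': 0.0868867324361986}
```

View pics/side0.png

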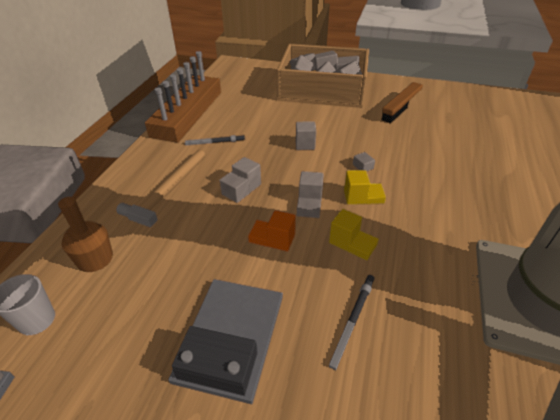

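View pics/top0.png

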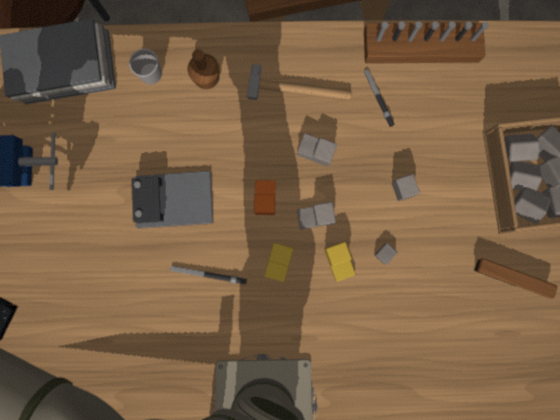

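View pics/wrist0.png

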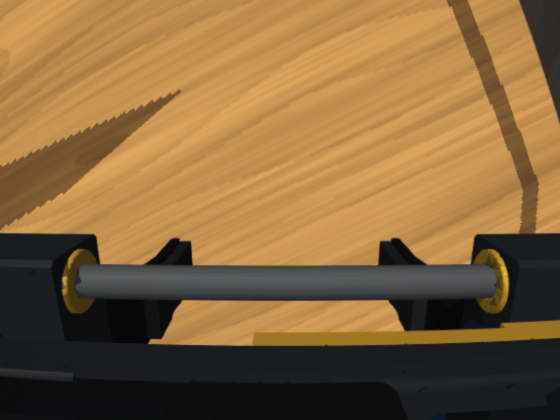

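```bash
python3 - <<'E'
import cv2,numpy as np
s=cv2.imread("pics/side0.png");t=cv2.imread("pics/top0.png")
a=cv2.resize(s[110:260,200:400],(800,600),interpolation=cv2.INTER_CUBIC)
b=cv2.resize(t[110:260,120:350],(800,522),interpolation=cv2.INTER_CUBIC)
c=cv2.resize(s[270:400,160:300],(646,600),interpolation=cv2.INTER_CUBIC)
cv2.imwrite("pics/sz.png",a);cv2.imwrite("pics/tz.png",b);cv2.imwrite("pics/jz.png",c)
E
```

```text
(no output)
```

View pics/sz.png

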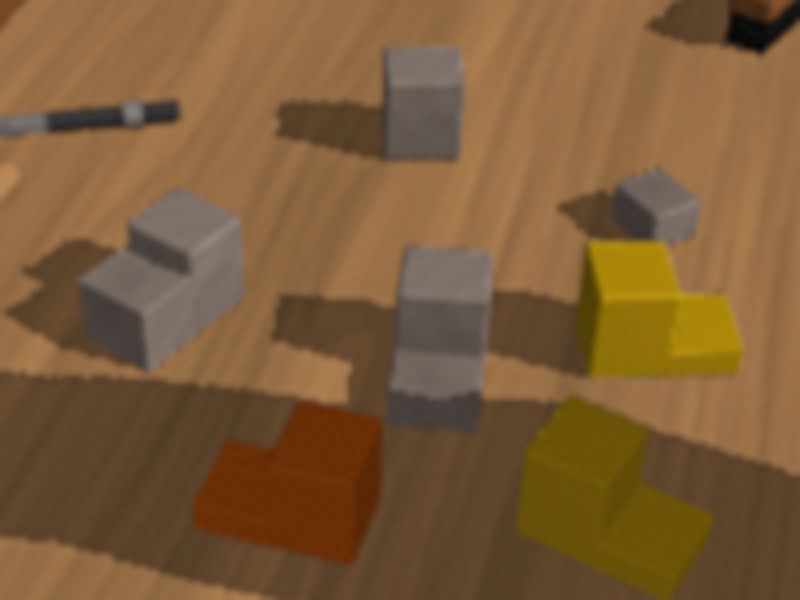

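View pics/tz.png

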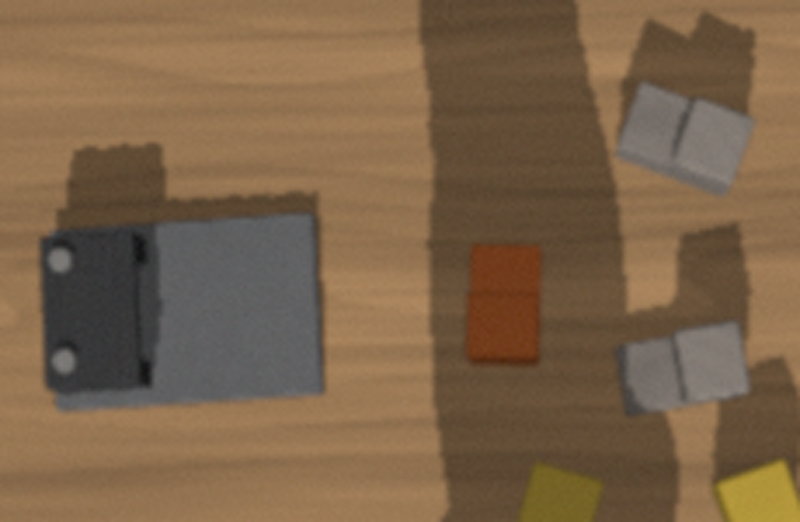

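View pics/jz.png

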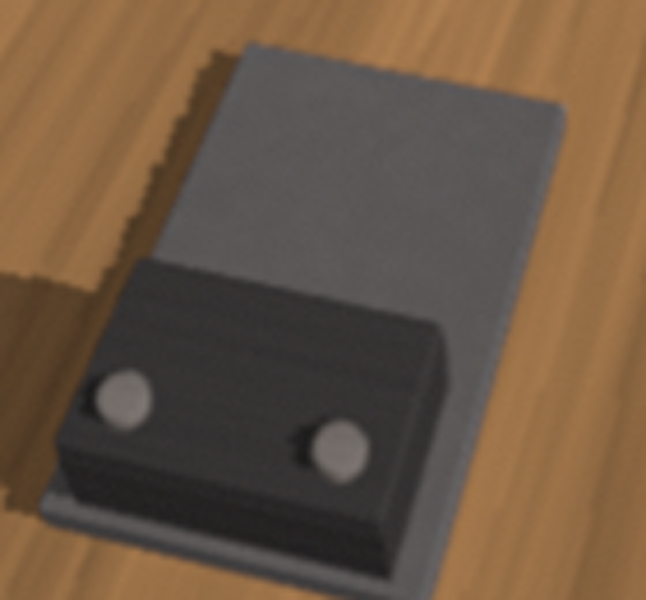

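```bash
cat > h.py <<'E'
import cv2,numpy as np
from bench import r,optics
np.set_printoptions(precision=4,suppress=True)
def ray(name,px):
    m=optics.camera_model(name);K=np.array(m["camera_matrix"]);T=np.array(m["world_from_camera"])
    p=cv2.undistortPoints(np.array(px,float).reshape(-1,1,2),K,np.array(m["dist"])).reshape(-1,2)
    d=np.c_[p,np.ones(len(p))]@T[:3,:3].T
    return T[:3,3],d
def plane(name,px,z):
    o,d=ray(name,px); return o+d*((z-o[2])/d[:,2])[:,None]
def zoom(name,im,x0,y0,w,h,out,sc=10):
    c=cv2.resize(im[y0:y0+h,x0:x0+w],None,fx=sc,fy=sc,interpolation=cv2.INTER_CUBIC)
    for i in range(0,w,10): cv2.putText(c,str(x0+i),(i*sc,10),0,.35,(0,255,255),1); cv2.line(c,(i*sc,0),(i*sc,h*sc),(0,255,255) if 0 else (0,160,160),1)
    for i in range(0,h,10): cv2.putText(c,str(y0+i),(0,i*sc+10),0,.35,(0,255,255),1); cv2.line(c,(0,i*sc),(w*sc,i*sc),(0,160,160),1)
    cv2.imwrite(out,c)
E
python3 - <<'E'
from h import *
t=cv2.imread("pics/top0.png");s=cv2.imread("pics/side0.png")
zoom("t",t,290,190,60,50,"pics/z1.png",13)
zoom("t",cv2.convertScaleAbs(t,alpha=2),125,165,95,65,"pics/z2.png",8)
zoom("s",s,290,165,40,60,"pics/z3.png",10)
zoom("s",cv2.convertScaleAbs(s,alpha=2),165,275,125,120,"pics/z4.png",5)
E
```

```text
(no output)
```

View pics/z1.png

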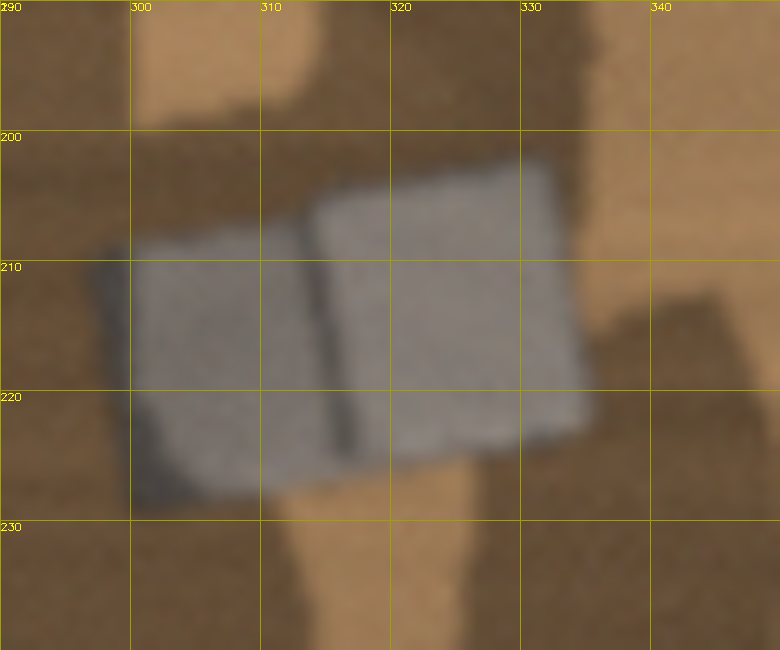

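View pics/z2.png

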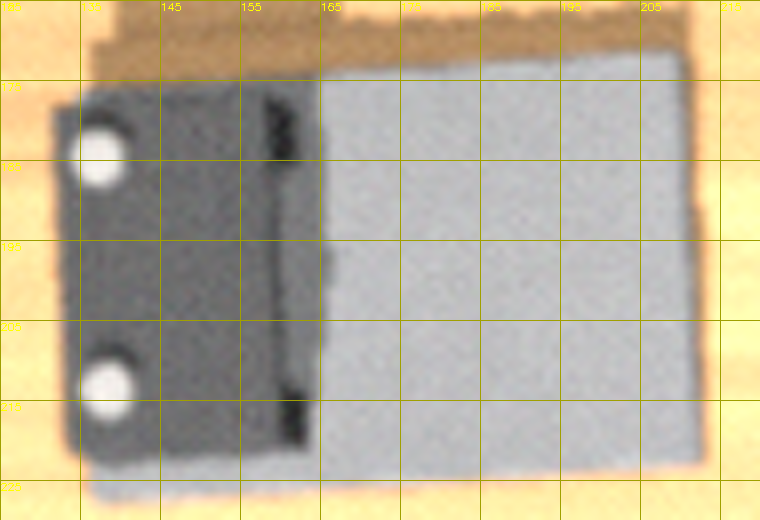

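View pics/z3.png

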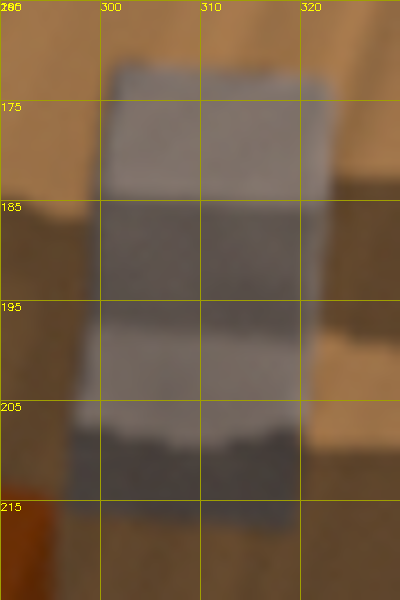

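View pics/z4.png

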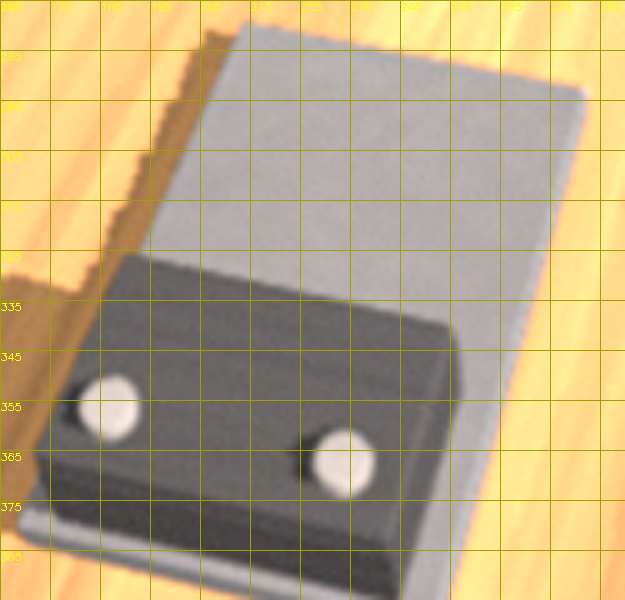

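```bash
python3 - <<'E'
from h import *
h=-.45
P=lambda n,l,z:plane(n,np.array(l)+h,z)
print("stone top (top)");a=P("top",[(314,205.5),(332,202.2),(335,223),(317,226)],.06);print(a,a.mean(0))
print("toe top");print(P("top",[(300.5,209),(300.5+4,228)],.02), "toe bottom", P("top",[(297,210),(300.5,229)],0.0))
print("stone top (side)");a=P("side",[(301.5,171.5),(322.5,173),(321,185.5),(300,184.5)],.06);print(a,a.mean(0))
print("toe base side",P("side",[(297,216.5),(319,218)],0))
print("bed top view");print(P("top",[(209.5,171.5),(211.5,223),(137,227)],.015))
print("bed side");print(P("side",[(214,279.5),(282,293.5)],.015))
print("lip edge side z.064");print(P("side",[(190,326),(254,339.5)],.064))
print("lip edge top z.064",P("top",[(159,176.5),(163,221),(159,195),(160.5,210)],.064))
print("lip top-view right edge",P("top",[(165.5,185),(165.5,207)],.015))
print("jaw back top",P("top",[(131.5,178.5),(133.5,221)],.064))
E
```

```text
stone top (top)
[[ 0.4839 -0.1281  0.06  ]
 [ 0.4911 -0.1711  0.06  ]
 [ 0.4414 -0.177   0.06  ]
 [ 0.435  -0.1341  0.06  ]] [ 0.4628 -0.1526  0.06  ]
toe top
[[ 0.48   -0.0972  0.02  ]
 [ 0.4332 -0.1061  0.02  ]] toe bottom [[ 0.4796 -0.0892  0.    ]
 [ 0.4322 -0.097   0.    ]]
stone top (side)
[[ 0.49   -0.1669  0.06  ]
 [ 0.4444 -0.1745  0.06  ]
 [ 0.4383 -0.1316  0.06  ]
 [ 0.4819 -0.1224  0.06  ]] [ 0.4636 -0.1488  0.06  ]
toe base side [[ 0.4775 -0.0862  0.    ]
 [ 0.4308 -0.095   0.    ]]
bed top view
[[0.5775 0.1264 0.015 ]
 [0.4494 0.1217 0.015 ]
 [0.4423 0.3056 0.015 ]]
bed side
[[0.5765 0.1296 0.015 ]
 [0.4494 0.124  0.015 ]]
lip edge side z.064
[[0.5561 0.2519 0.064 ]
 [0.4562 0.2456 0.064 ]]
lip edge top z.064 [[0.5591 0.2411 0.064 ]
 [0.4523 0.2306 0.064 ]
 [0.5145 0.2407 0.064 ]
 [0.4785 0.2368 0.064 ]]
lip top-view right edge [[0.5455 0.2357 0.015 ]
 [0.4907 0.2353 0.015 ]]
jaw back top [[0.5554 0.3073 0.064 ]
 [0.4533 0.3011 0.064 ]]
```

```bash
cat >> h.py <<'E'
from scipy.spatial.transform import Rotation as Ro
def go(target,heading,s=None):
    """heading deg of stone x axis wanted along +-tool z; print spin and translation in current tool axes (cm)"""
    s=s or r.read_state(); R=Ro.from_quat(s["eef_rot"]).as_matrix()
    print("t",s["time"],"tcp",s["ee_pos"],"F",s["ft_force"],"w",s["width"]); print("toolx",R[:,0],"y",R[:,1],"z",R[:,2])
    hz=np.degrees(np.arctan2(R[1,2],R[0,2]))
    # tool x down: +spin about tool x decreases world heading
    sp=hz-heading; sp=(sp+90)%180-90
    print("tool z heading",hz,"spin needed",sp)
    d=np.array(target)-s["ee_pos"]
    print("now-axes cm",R.T@d*100, "after-spin axes cm",(R@Ro.from_euler('x',sp,degrees=True).as_matrix()).T@d*100)
    print("j",s["joint_positions"])
E
python3 - <<'E'
from h import *
go([.4632,-.1505,.20],98.3)
E
```

```text
t 0.15 tcp [0.2772 0.5599 0.239 ] F [0.1123 0.0421 0.0724] w 0.0868867324361986
toolx [-0.0004 -0.001  -1.    ] y [ 0.4437  0.8962 -0.0011] z [ 0.8962 -0.4437  0.    ]
tool z heading -26.3415616090748 spin needed 55.35843839092519
now-axes cm [  3.956  -55.4036  48.1855] after-spin axes cm [ 3.956   8.1497 72.9725]
j [-1.1336  0.3327 -0.0647  1.4607  0.0216  1.3499 -0.0885]
```

```bash
python3 -m inch '[{"translation":[0,0,0],"spin":9.2},{"translation":[0,0,0],"spin":9.2},{"translation":[0,0,0],"spin":9.2},{"translation":[0,0,0],"spin":9.2},{"translation":[0,0,0],"spin":9.2},{"translation":[0,0,0],"spin":9.2},{"translation":[0,0.8,6],"spin":0},{"translation":[0,0.8,6],"spin":0},{"translation":[0,0.8,6],"spin":0},{"translation":[0,0.8,6],"spin":0},{"translation":[0,0.8,6],"spin":0},{"translation":[0,0.8,6],"spin":0},{"translation":[0,0.8,6],"spin":0},{"translation":[0,0.8,6],"spin":0},{"translation":[0,0.8,6],"spin":0},{"translation":[0,0.8,6],"spin":0}]' 0.2 30
python3 - <<'E'
from h import *
go([.4632,-.1505,.12],98.3)
E
```

```text
time: 2.15
ee_pos: [0.4271, -0.0427, 0.2368]
eef_rot: [0.467, 0.529, -0.47, 0.53]
ft_force: [0.6, 0.8, 0.8]
width: 0.0697
t 2.15 tcp [ 0.4271 -0.0427  0.2368] F [0.5673 0.8396 0.8279] w 0.0696706132349694
toolx [-0.0026 -0.0037 -1.    ] y [ 0.9926  0.1214 -0.003 ] z [ 0.1214 -0.9926  0.0033]
tool z heading -83.0288430517873 spin needed -1.3288430517873167
now-axes cm [11.714   2.3098 11.0954] after-spin axes cm [11.714   2.0519 11.1459]
j [-0.7151 -0.1755  0.6449  1.9725  0.1123  1.3143  0.0151]
```

```bash
python3 -m inch '[{"translation":[0,0.5,4],"spin":-1.3},{"translation":[2,0.8,4],"spin":0},{"translation":[3,0.6,2.5],"spin":0},{"translation":[3,0.2,0.6],"spin":0},{"translation":[0,0,0],"spin":0}]'
python3 - <<'E'
from h import *
go([.4632,-.1505,.037],98.3)
for n in ["wrist","top"]:
    cv2.imwrite(f"pics/{n}1.png",optics.camera(n)[:,:,::-1])
E
```

```text
time: 2.78
ee_pos: [0.4632, -0.1588, 0.1561]
eef_rot: [0.463, 0.532, -0.466, 0.534]
ft_force: [0.0, -0.0, 1.9]
width: 0.0698
t 2.775 tcp [ 0.4632 -0.1588  0.1561] F [ 0.0396 -0.0498  1.8784] w 0.0698448295173925
toolx [ 0.0004 -0.0043 -1.    ] y [ 0.9906  0.1369 -0.0001] z [ 0.1369 -0.9906  0.0043]
tool z heading -82.13176565806987 spin needed -0.4317656580698781
now-axes cm [11.9031  0.1155 -0.8767] after-spin axes cm [11.9031  0.1221 -0.8759]
j [-0.5969  0.1134  0.8928  1.9557 -0.0939  1.1146  0.4714]
```

View pics/wrist1.png

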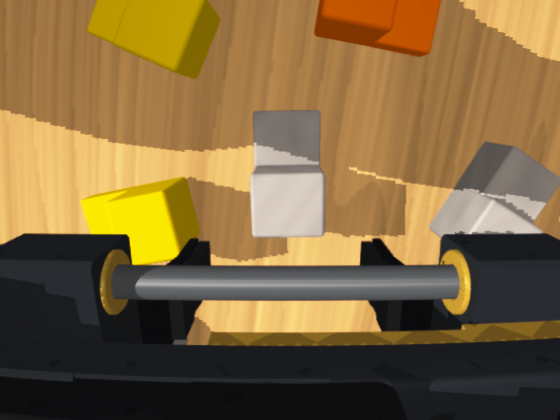

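```bash
python3 - <<'E'
from h import *
s=r.read_state();R=Ro.from_quat(s["eef_rot"]).as_matrix()
m=optics.camera_model("wrist");T=np.array(m["tool_from_camera"])
def P(px,z):
    p=cv2.undistortPoints(np.array(px,float).reshape(-1,1,2),m["camera_matrix"],np.array(m["dist"])).reshape(-1,2)
    d=np.c_[p,np.ones(len(p))]@T[:3,:3].T@R.T; o=s["ee_pos"]+R@T[:3,3]
    return o+d*((z-o[2])/d[:,2])[:,None]
a=P([(251,171),(320,166),(325,236),(252,237)],.06);print(a,a.mean(0))
print(P([(254,111),(320,110)],.02))
print("yellow",P([(184,178),(198,228)],.06),P([(198,235)],.02))
print("thick",P([(431,228),(467,188)],.06))
E
```

```text
[[ 0.4383 -0.1324  0.06  ]
 [ 0.4825 -0.1229  0.06  ]
 [ 0.4937 -0.17    0.06  ]
 [ 0.4443 -0.1776  0.06  ]] [ 0.4647 -0.1507  0.06  ]
[[ 0.4325 -0.0945  0.02  ]
 [ 0.4805 -0.087   0.02  ]]
yellow [[ 0.3948 -0.143   0.06  ]
 [ 0.4069 -0.1763  0.06  ]] [[ 0.3996 -0.1961  0.02  ]]
thick [[ 0.5656 -0.1543  0.06  ]
 [ 0.5839 -0.1233  0.06  ]]
```

```bash
python3 -m inch '[{"translation":[0,0.2,-0.8],"spin":-0.4},{"translation":[4,0,0],"spin":0},{"translation":[4,0,0],"spin":0},{"translation":[2.5,0,0],"spin":0},{"translation":[0.8,0,0],"spin":0},{"translation":[0.2,0,0],"spin":0}]'
python3 - <<'E'
from h import *
go([.464,-.1505,.038],98.3)
E
```

```text
time: 3.62
ee_pos: [0.4725, -0.1433, 0.0471]
eef_rot: [0.464, 0.533, -0.455, 0.541]
ft_force: [-2.2, -1.3, 1.2]
width: 0.0696
t 3.625 tcp [ 0.4725 -0.1433  0.0471] F [-2.228  -1.3157  1.202 ] w 0.06963169141108266
toolx [ 0.0166  0.0024 -0.9999] y [0.9878 0.155  0.0168] z [ 0.1551 -0.9879  0.0002]
tool z heading -81.07943529542504 spin needed 0.6205647045749743
now-axes cm [ 0.8959 -0.9678  0.5761] after-spin axes cm [ 0.8959 -0.9615  0.5865]
j [-0.514   0.3182  0.817   2.05   -0.3099  0.8782  0.631 ]
```

```bash
python3 -m inch '[{"translation":[0,-0.9,0.5],"spin":0.6},{"translation":[0.8,-0.1,0.1],"spin":0},{"translation":[0,0,0],"spin":0}]'
python3 - <<'E'
from h import *
go([.464,-.1505,.038],98.3)
E
```

```text
time: 4.0
ee_pos: [0.4646, -0.151, 0.0407]
eef_rot: [0.468, 0.53, -0.457, 0.54]
ft_force: [-0.2, 0.1, -0.2]
width: 0.0696
t 4.0 tcp [ 0.4646 -0.151   0.0407] F [-0.1958  0.0732 -0.175 ] w 0.06962412786154618
toolx [ 0.0207  0.0034 -0.9998] y [0.9893 0.1442 0.021 ] z [ 0.1443 -0.9895 -0.0004]
tool z heading -81.70569213687808 spin needed -0.00569213687808201
now-axes cm [ 0.2694 -0.0588 -0.0615] after-spin axes cm [ 0.2694 -0.0588 -0.0616]
j [-0.4987  0.317   0.8197  2.0696 -0.3184  0.858   0.6481]
```

```bash
python3 -m inch '[{"translation":[0.2,0,0],"spin":0},{"translation":[0,0,0],"spin":0},{"translation":[0,0,0],"spin":0},{"translation":[0,0,0],"spin":0},{"translation":[0,0,0],"spin":0},{"translation":[0,0,0],"spin":0}]' 1 40
python3 - <<'E'
from h import *
go([.508,.17,.15],92.2)
E
```

```text
time: 4.75
ee_pos: [0.4648, -0.1511, 0.0389]
eef_rot: [0.468, 0.53, -0.457, 0.54]
ft_force: [-1.0, -0.6, 0.9]
width: 0.05
t 4.75 tcp [ 0.4648 -0.1511  0.0389] F [-1.0085 -0.6002  0.853 ] w 0.04995460025092331
toolx [ 0.0204  0.0033 -0.9998] y [0.9893 0.1445 0.0207] z [ 0.1445 -0.9895 -0.0003]
tool z heading -81.68998086614904 spin needed 6.110019133850955
now-axes cm [-10.9109   9.1474 -31.1559] after-spin axes cm [-10.9109   5.7793 -31.9525]
j [-0.4961  0.3212  0.8174  2.07   -0.3224  0.8549  0.6515]
```

```bash
python3 -m inch '[{"translation":[-2,0,0],"spin":0},{"translation":[-3,0,0],"spin":0},{"translation":[-3,0,0],"spin":0},{"translation":[-3,0,0],"spin":0},{"translation":[0,0,0],"spin":6.1},{"translation":[0,0,0],"spin":0}]'
python3 - <<'E'
from h import *
go([.508,.165,.15],92.2)
E
```

```text
time: 5.5
ee_pos: [0.459, -0.1501, 0.1485]
eef_rot: [0.495, 0.507, -0.486, 0.511]
ft_force: [0.5, 0.1, -6.1]
width: 0.0493
t 5.5 tcp [ 0.459  -0.1501  0.1485] F [ 0.5108  0.1192 -6.068 ] w 0.04933273060597961
toolx [ 0.0127  0.0043 -0.9999] y [0.9992 0.0368 0.0128] z [ 0.0368 -0.9993 -0.0038]
tool z heading -87.88860795136044 spin needed -0.0886079513604443
now-axes cm [  0.044    6.0624 -31.3087] after-spin axes cm [  0.044    6.1108 -31.2993]
j [-0.6383  0.0944  0.9199  1.988  -0.0934  1.0871  0.3589]
```

```bash
python3 -m inch '[{"translation":[0,1,-4.5],"spin":0},{"translation":[0,1,-5],"spin":0},{"translation":[0,1,-5],"spin":0},{"translation":[0,1,-5],"spin":0},{"translation":[0,1,-5],"spin":0},{"translation":[0,1,-4],"spin":0},{"translation":[0,0,-2.3],"spin":0},{"translation":[0,0,0],"spin":0}]'
python3 - <<'E'
from h import *
go([.508,.165,.08],92.2)
E
```

```text
time: 6.5
ee_pos: [0.503, 0.1681, 0.1437]
eef_rot: [0.487, 0.512, -0.486, 0.514]
ft_force: [-0.1, -1.1, -5.7]
width: 0.0495
t 6.5 tcp [0.503  0.1681 0.1437] F [-0.0694 -1.0888 -5.7174] w 0.049518229614891135
toolx [ 0.004  -0.0008 -1.    ] y [0.9986 0.0533 0.0039] z [ 0.0533 -0.9986  0.001 ]
tool z heading -86.94395933225896 spin needed 0.8560406677410413
now-axes cm [6.3759 0.4623 0.3287] after-spin axes cm [6.3759 0.4672 0.3218]
j [-0.9963  0.2237  0.664   1.8644 -0.1516  1.1011 -0.2226]
```

```bash
python3 -m inch '[{"translation":[2,0.5,0.3],"spin":0.9},{"translation":[2.5,0,0],"spin":0},{"translation":[1.8,0,0],"spin":0},{"translation":[0,0,0],"spin":0}]'
python3 - <<'E'
from h import *
go([.509,.165,.054],92.2)
for n in ["wrist","side"]:
    cv2.imwrite(f"pics/{n}2.png",optics.camera(n)[:,:,::-1])
E
```

```text
time: 7.0
ee_pos: [0.5076, 0.1606, 0.078]
eef_rot: [0.49, 0.508, -0.491, 0.51]
ft_force: [0.1, -1.2, -5.7]
width: 0.0499
t 7.0 tcp [0.5076 0.1606 0.078 ] F [ 0.0988 -1.1896 -5.7017] w 0.04990237573850797
toolx [ 0.0019 -0.0034 -1.    ] y [0.9993 0.0366 0.0018] z [ 0.0366 -0.9993  0.0035]
tool z heading -87.9010067903972 spin needed -0.10100679039720717
now-axes cm [ 2.3986  0.1475 -0.4402] after-spin axes cm [ 2.3986  0.1483 -0.4399]
j [-0.9492  0.3268  0.6443  1.9143 -0.2305  0.9745 -0.1633]
```

View pics/wrist2.png

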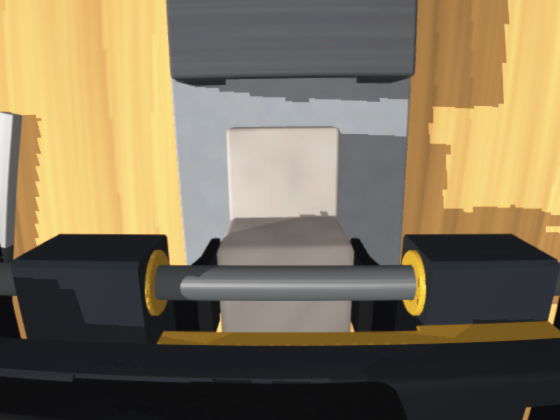

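View pics/side2.png

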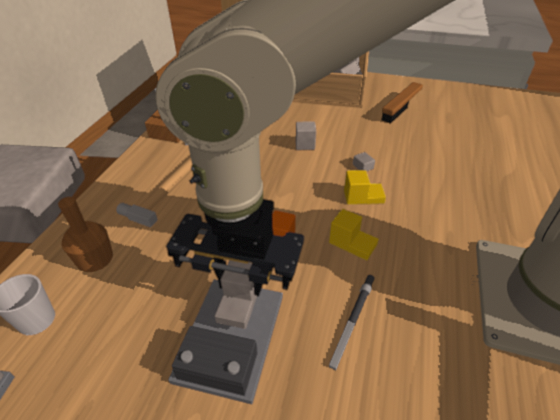

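```bash
python3 - <<'E'
from h import *
s=r.read_state();R=Ro.from_quat(s["eef_rot"]).as_matrix()
m=optics.camera_model("wrist");T=np.array(m["tool_from_camera"])
def P(px,z):
    p=cv2.undistortPoints(np.array(px,float).reshape(-1,1,2),m["camera_matrix"],np.array(m["dist"])).reshape(-1,2)
    d=np.c_[p,np.ones(len(p))]@T[:3,:3].T@R.T; o=s["ee_pos"]+R@T[:3,3]
    return o+d*((z-o[2])/d[:,2])[:,None]
print("lip bottom/top edge",P([(174,77),(411,76)],.047),P([(174,77),(411,76)],.064))
print("toe tip",P([(229,128),(338,128)],.059))
print("bed sides",P([(179,180),(405,180)],.015))
E
```

```text
lip bottom/top edge [[0.4546 0.2427 0.047 ]
 [0.563  0.2473 0.047 ]] [[0.4595 0.2413 0.064 ]
 [0.5574 0.2455 0.064 ]]
toe tip [[0.4818 0.2209 0.059 ]
 [0.5291 0.2226 0.059 ]]
bed sides [[0.4469 0.1888 0.015 ]
 [0.5761 0.1935 0.015 ]]
```

```bash
python3 -m inch '[{"translation":[1,0.4,0],"spin":0},{"translation":[0.8,0,0],"spin":0},{"translation":[0.4,0,0],"spin":0},{"translation":[0.2,0,0],"spin":0},{"translation":[0,0,0],"spin":0}]'
python3 - <<'E'
from h import *
go([.508,.220,.054],92.2)
E
```

```text
time: 7.72
ee_pos: [0.5142, 0.162, 0.0555]
eef_rot: [0.492, 0.507, -0.489, 0.511]
ft_force: [-0.3, 1.0, -5.7]
width: 0.05
t 7.725 tcp [0.5142 0.162  0.0555] F [-0.2632  0.9744 -5.6777] w 0.04998122568923173
toolx [ 0.0066 -0.0003 -1.    ] y [0.9993 0.0373 0.0066] z [ 0.0373 -0.9993  0.0006]
tool z heading -87.86205766384646 spin needed -0.06205766384647404
now-axes cm [ 0.1481 -0.4064 -5.8172] after-spin axes cm [ 0.1481 -0.4001 -5.8176]
j [-0.9262  0.3728  0.6277  1.9167 -0.2671  0.9295 -0.1336]
```

```bash
python3 -m inch '[{"translation":[0.1,-0.3,0],"spin":0},{"translation":[0.1,0,0],"spin":0},{"translation":[0,0,0],"spin":0}]'
python3 - <<'E'
from h import *
go([.508,.220,.054],92.2)
E
```

```text
time: 8.1
ee_pos: [0.5111, 0.162, 0.0543]
eef_rot: [0.492, 0.508, -0.489, 0.511]
ft_force: [0.0, 0.9, -6.2]
width: 0.0501
t 8.1 tcp [0.5111 0.162  0.0543] F [ 0.0316  0.8722 -6.1799] w 0.05010816842936459
toolx [ 0.0068  0.0004 -1.    ] y [0.9993 0.0374 0.0068] z [ 0.0374 -0.9993 -0.0002]
tool z heading -87.85729532570461 spin needed -0.05729532570461515
now-axes cm [ 0.0286 -0.0943 -5.8033] after-spin axes cm [ 0.0286 -0.0884 -5.8034]
j [-0.9297  0.3681  0.6278  1.9254 -0.2657  0.9243 -0.136 ]
```

```bash
python3 -m inch '[{"translation":[0.15,0,0],"spin":0},{"translation":[0.1,0,0],"spin":0},{"translation":[0,0,0],"spin":0}]'
python3 - <<'E'
from h import *
go([.508,.220,.054],92.2)
E
```

```text
time: 8.48
ee_pos: [0.5115, 0.1623, 0.0538]
eef_rot: [0.493, 0.508, -0.488, 0.51]
ft_force: [0.0, 0.5, -6.4]
width: 0.0498
t 8.475 tcp [0.5115 0.1623 0.0538] F [ 0.0381  0.469  -6.426 ] w 0.049805580168925646
toolx [ 0.0068  0.0022 -1.    ] y [0.9993 0.0374 0.0069] z [ 0.0374 -0.9993 -0.002 ]
tool z heading -87.85664700502049 spin needed -0.056647005020494134
now-axes cm [-0.0086 -0.1347 -5.7766] after-spin axes cm [-0.0086 -0.129  -5.7767]
j [-0.9277  0.3693  0.6266  1.9249 -0.2685  0.9232 -0.1335]
```

```bash
python3 -m inch '[{"translation":[0.1,0,-1],"spin":0},{"translation":[0.1,0,-1],"spin":0},{"translation":[0.1,0,-1],"spin":0},{"translation":[0.1,0,-0.5],"spin":0},{"translation":[0,0,0],"spin":0}]'
python3 - <<'E'
from h import *
go([.508,.220,.054],92.2)
cv2.imwrite(f"pics/wrist3.png",optics.camera("wrist")[:,:,::-1])
E
```

```text
time: 9.1
ee_pos: [0.5157, 0.1939, 0.0538]
eef_rot: [0.496, 0.504, -0.488, 0.512]
ft_force: [0.3, 0.2, -4.5]
width: 0.0497
t 9.1 tcp [0.5157 0.1939 0.0538] F [ 0.2581  0.1712 -4.4695] w 0.04971704504955966
toolx [ 0.015  -0.0007 -0.9999] y [0.9994 0.0317 0.015 ] z [ 0.0317 -0.9995  0.0012]
tool z heading -88.18433912504929 spin needed -0.38433912504928003
now-axes cm [-0.0291 -0.6829 -2.6329] after-spin axes cm [-0.0291 -0.6652 -2.6374]
j [-0.9657  0.3936  0.6154  1.8934 -0.2727  0.9255 -0.192 ]
```

View pics/wrist3.png

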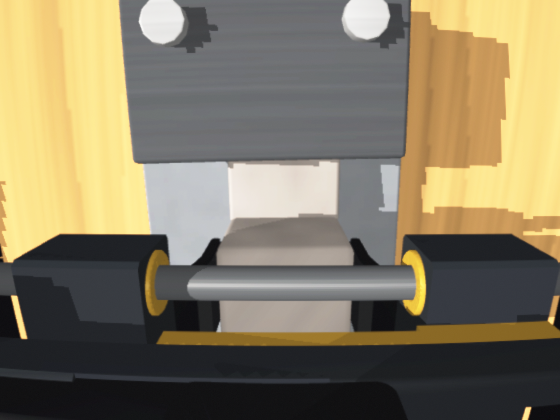

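```bash
python3 -m inch '[{"translation":[0,-0.6,0],"spin":-0.8},{"translation":[0.1,-0.1,-0.3],"spin":0},{"translation":[0.1,0,-0.7],"spin":0},{"translation":[0.1,0,-0.6],"spin":0},{"translation":[0.1,0,0],"spin":0}]'
python3 - <<'E'
from h import *
go([.508,.220,.054],92.2)
cv2.imwrite(f"pics/wrist4.png",optics.camera("wrist")[:,:,::-1])
E
```

```text
time: 9.78
ee_pos: [0.511, 0.2055, 0.0538]
eef_rot: [0.494, 0.505, -0.485, 0.516]
ft_force: [-5.0, 0.6, 10.2]
width: 0.0499
t 9.775 tcp [0.511  0.2055 0.0538] F [-5.008   0.5664 10.1572] w 0.04990115192599907
toolx [ 0.0206 -0.0022 -0.9998] y [0.9989 0.043  0.0205] z [ 0.043  -0.9991  0.0031]
tool z heading -87.53668855467818 spin needed 0.2633114453218184
now-axes cm [-0.0259 -0.2335 -1.4606] after-spin axes cm [-0.0259 -0.2403 -1.4595]
j [-0.9887  0.3892  0.6113  1.8976 -0.2643  0.9188 -0.2115]
```

View pics/wrist4.png

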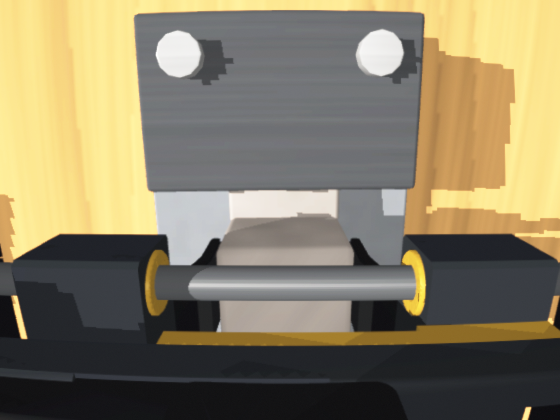

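```bash
python3 -m inch '[{"translation":[-0.05,0,-0.5],"spin":0},{"translation":[0,0,-0.6],"spin":0},{"translation":[0,0,-0.5],"spin":0},{"translation":[0,0,0],"spin":0}]'
python3 - <<'E'
from h import *
go([.508,.220,.054],92.2)
E
```

```text
time: 10.32
ee_pos: [0.5095, 0.2181, 0.0539]
eef_rot: [0.492, 0.504, -0.487, 0.517]
ft_force: [-1.5, 1.9, 0.2]
width: 0.05
t 10.325 tcp [0.5095 0.2181 0.0539] F [-1.5021  1.8734  0.198 ] w 0.05001521937413425
toolx [ 0.0186 -0.0075 -0.9998] y [0.999  0.0413 0.0183] z [ 0.0412 -0.9991  0.0083]
tool z heading -87.63857874242633 spin needed 0.16142125757366443
now-axes cm [-0.0116 -0.1436 -0.1928] after-spin axes cm [-0.0116 -0.1442 -0.1924]
j [-1.0071  0.3989  0.6078  1.8847 -0.2625  0.9265 -0.2388]
```

```bash
python3 -m inch '[{"translation":[0,0,-0.3],"spin":0},{"translation":[0,0,-0.3],"spin":0},{"translation":[0,0,-0.3],"spin":0}]'; python3 -m inch '[{"translation":[0,0,-0.3],"spin":0},{"translation":[0,0,-0.3],"spin":0}]'
python3 - <<'E'
from h import *
go([.508,.220,.054],92.2)
cv2.imwrite(f"pics/wrist5.png",optics.camera("wrist")[:,:,::-1])
E
```

```text
time: 10.7
ee_pos: [0.5096, 0.2185, 0.0539]
eef_rot: [0.49, 0.5, -0.492, 0.518]
ft_force: [-1.8, -12.3, 5.8]
width: 0.0499
time: 10.95
ee_pos: [0.5096, 0.2186, 0.0539]
eef_rot: [0.489, 0.498, -0.495, 0.518]
ft_force: [-1.8, -12.6, 7.6]
width: 0.0499
t 10.95 tcp [0.5096 0.2186 0.0539] F [ -1.8258 -12.5791   7.6488] w 0.04991730945860119
toolx [ 0.014  -0.026  -0.9996] y [0.9994 0.033  0.0132] z [ 0.0327 -0.9991  0.0264]
tool z heading -88.12762561939502 spin needed -0.32762561939500756
now-axes cm [-0.0131 -0.1566 -0.1497] after-spin axes cm [-0.0131 -0.1557 -0.1506]
j [-1.0182  0.4094  0.6134  1.8741 -0.2506  0.9403 -0.2624]
```

View pics/wrist5.png

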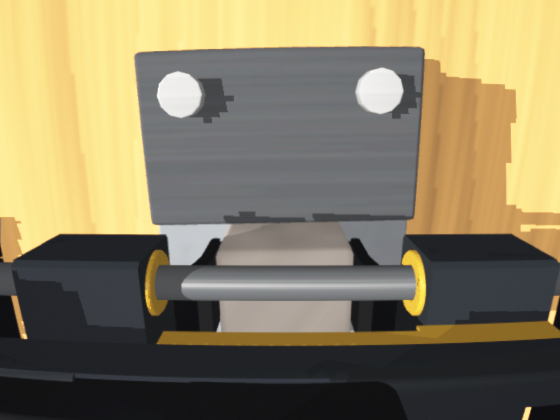

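```bash
python3 -m inch '[{"translation":[0,0,0.1],"spin":0},{"translation":[0,0,0],"spin":0},{"translation":[0,0,0],"spin":0},{"translation":[0,0,0],"spin":0},{"translation":[0,0,0],"spin":0}]' 0.2 10
python3 - <<'E'
from h import *
go([.508,.217,.054],92.2)
E
```

```text
time: 11.62
ee_pos: [0.5098, 0.2202, 0.0543]
eef_rot: [0.489, 0.499, -0.493, 0.518]
ft_force: [0.1, 0.5, -0.2]
width: 0.0693
t 11.625 tcp [0.5098 0.2202 0.0543] F [ 0.0935  0.5457 -0.1911] w 0.06930604562481678
toolx [ 0.0155 -0.024  -0.9996] y [0.9993 0.0354 0.0146] z [ 0.035  -0.9991  0.0245]
tool z heading -87.99440652193051 spin needed -0.19440652193051733
now-axes cm [ 0.0339 -0.1964  0.3105] after-spin axes cm [ 0.0339 -0.1975  0.3098]
j [-1.0188  0.4088  0.612   1.8733 -0.2514  0.9391 -0.2617]
```

Released with no contact force; rise straight up in steady steps.

```bash
python3 -m inch '[{"translation":[-1.5,0,0],"spin":0},{"translation":[-2,0,0],"spin":0},{"translation":[-2.5,0,0],"spin":0},{"translation":[-3,0,0],"spin":0},{"translation":[-4,0,0],"spin":0},{"translation":[-4,0,4],"spin":0},{"translation":[0,0,6],"spin":0},{"translation":[0,0,6],"spin":0},{"translation":[0,0,6],"spin":0},{"translation":[0,0,6],"spin":0},{"translation":[0,0,0],"spin":0},{"translation":[0,0,0],"spin":0}]'
python3 - <<'E'
from h import *
for n in ["top","side"]:
    im=optics.camera(n)[:,:,::-1].copy(); cv2.imwrite(f"pics/{n}6.png",im)
zoom("t",cv2.convertScaleAbs(cv2.imread("pics/top6.png"),alpha=1.6),125,165,95,65,"pics/z6.png",8)
zoom("s",cv2.convertScaleAbs(cv2.imread("pics/side6.png"),alpha=1.6),165,255,125,120,"pics/z7.png",5)
E
```

```text
time: 13.12
ee_pos: [0.5179, -0.0649, 0.2484]
eef_rot: [0.494, 0.497, -0.49, 0.519]
ft_force: [0.4, 0.8, -1.4]
width: 0.0695
```

View pics/top6.png

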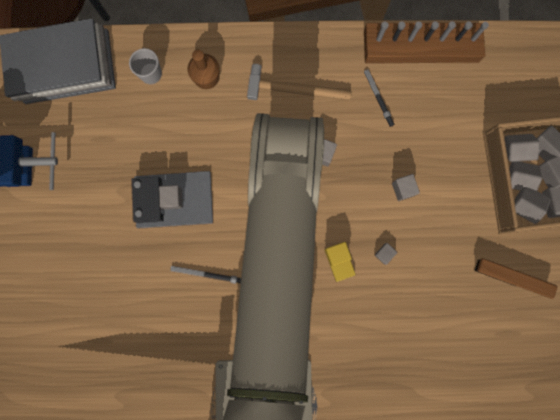

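View pics/z6.png

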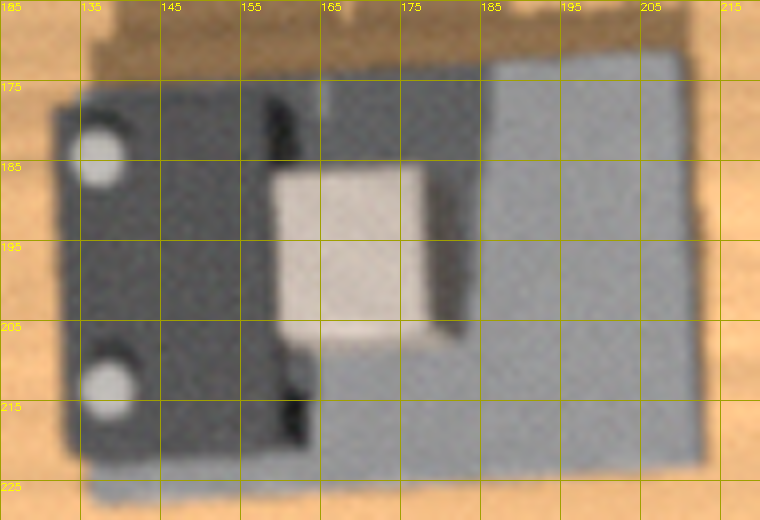

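View pics/z7.png

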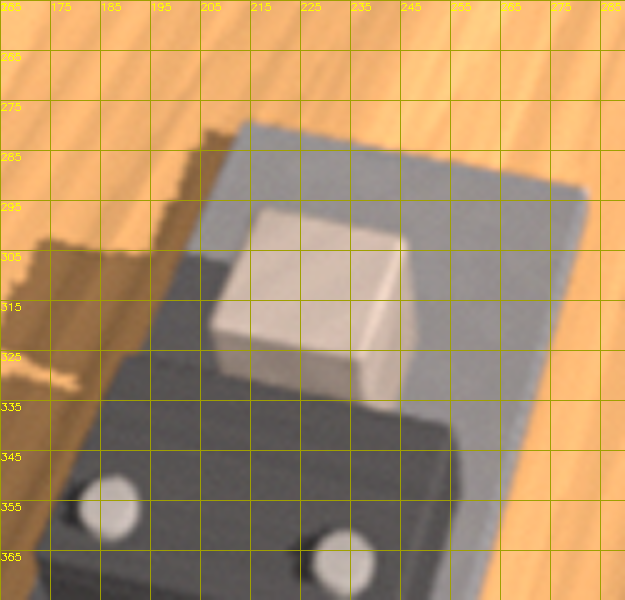

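```bash
python3 - <<'E'
from h import *
P=lambda n,l,z:plane(n,np.array(l)-.45,z)
for n,l in [("side",[(217,297),(246,302.5),(237,327),(207.5,319)]),("top",[(159,186.5),(177.5,185.5),(179,206.5),(160.5,208)])]:
    a=P(n,l,.075);print(a,a.mean(0))
s=r.read_state();print(s["ee_pos"],s["ft_force"])
E
```

```text
[[0.5333 0.1993 0.075 ]
 [0.4861 0.196  0.075 ]
 [0.4842 0.2394 0.075 ]
 [0.5315 0.2394 0.075 ]] [0.5088 0.2186 0.075 ]
[[0.5334 0.2384 0.075 ]
 [0.535  0.1944 0.075 ]
 [0.485  0.1906 0.075 ]
 [0.4822 0.2344 0.075 ]] [0.5089 0.2144 0.075 ]
[ 0.5179 -0.0646  0.2482] [-0.049   0.5372 -0.0132]
```

View pics/side6.png

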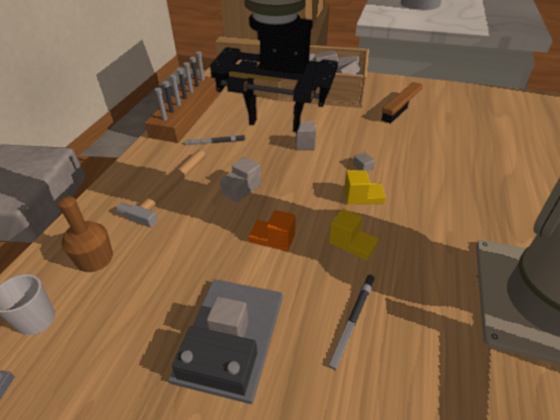

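```bash
python3 - <<'E'
from bench import close_job
print(close_job())
E
```

```text
the job is handed in; nothing more can be done
None
```

The thin-toed stone is standing on the slate bed with its toe under the jaw lip, pushed home against the stop. I then let go, backed the arm clear and handed in; the clock stood at about 13 s of the 40 s limit. No verdict is reported.

- **Seating:** the slide stopped dead at TCP y = 0.2186 m with about 12.6 N of push-back, close to where the stone should seat.
- **Position afterwards:** the side and top views put its centre at x = 0.509 m and y = 0.2186 m (side) or 0.2144 m (top). They disagree by 4 mm in depth. That is about 26–32 mm in front of the mouth, depending on which estimate of the mouth's position is used. It is about 1 mm off the pocket's middle and turned 2° or less. All of these are inside the limits.
- **Upright:** it was gripped within about 1.5° of vertical and set down on the bed. I did not measure its tilt after letting go, but the pictures show it standing square.
- **Other stones:** both bystanders and the coloured look-alikes look unmoved in the last side picture. I did not measure their shift, and the arm hid some of them from the top camera.
- **Robot:** the gripper was empty and well clear, with about 0.5 N on the wrist sensor.
- **Arm drift:** the arm drifted 4–8 mm sideways on longer moves, so I re-centred it before the grasp and during the slide. It touched nothing it shouldn't as far as the forces and pictures show.

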